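# Clear the keeper and present the offset lever to its loading fixture

## Robot

A 6-joint arm with a two-finger parallel gripper is mounted at the origin on a cart in front of the work surface, level with it; the furniture and walls round the work are solid. World frame = base frame: x ahead of the robot, y to its left, z up, the work surface at z = 0. Lengths are in m, angles in rad, forces in N, time in s.
With the tool pointing down it reaches from about 0.35 to 0.775 m from the base axis. Payload 5.5 kg.
Tool frame: the origin (TCP) lies midway between the tips of the shut fingers; the grasp point (between the pads) lies 19 mm behind it; z points along the fingers, y is the line along which they close (so a half turn about z gives the same grasp; the last joint's range is limited). The gripper opens to 85 mm and grips with 20 to 120 N. Pads are 22 mm wide; open, the fingers measure 114 mm over their backs; the gripper's body (76 mm by 85 mm) begins 54 mm behind the grasp point. The pads swing forward as they close: fully open they stand 13 mm farther back than shut.
Start: joints at [-0.14, 0.313, 0.046, 1.304, 0, 1.431], TCP at [0.575, -0, 0.231] pointing down, gripper open.
Joint ranges: [-2.76, 2.76], [-0.86, 1.69], [-1.03, 1.26], [-2.2, 2.34], [-1.47, 1.5], [-3.14, 3.14]. Speed limits (rad/s): [2.57, 2.57, 3.14, 3.14, 3.14, 3.14].

## Interface

Orientations are given as a rotation vector (axis times angle).
In Python, from rig import monitor, imaging, bot gives the robot as it stands. The module is installed in compiled form; this text tells all that it offers.
- The arm moves only by the tool move_arm, never from a script. Its argument "plan" is a list of rows, each an object with "dp": the shift along the tool's x, y, z in mm, a list of three; "turn": the turn, a rotation vector about the tool's x, y, z in degrees, a list of three; "fingers": the closure, from 0 (fully open) to 1 (shut). A call has exactly 5 rows; each row shifts and turns the commanded pose from where the row before left it, along the tool's axes as they then stand; what a row does not reach is not made up. A row lasts 1/10 s, in which the tool goes at most 50 mm and 8.59 degrees, less where a joint would pass 70% of its speed; a pose out of reach is approached as far as the arm can. A call is refused whole if a number of a shift passes 50 or a number of a turn 8.59, either way. A call with a gripper value outside its range is refused whole. The fingers move at their own pace and stop on an object; "force" is the grip in N (left out, the last holds). Time passes only in rows, so rows that do not move let the fingers close, or fill a call up. It gives the time, the measured TCP pose, the force, the opening and the grip force at its end, in the units of the state.
- monitor.read_state(): the state, without advancing time (a new reading comes with each control period).
- imaging.snapshot(name): name is "scene" or "side" or "wrist"; returns (picture, depth): 420x560x3 uint8, red, green, blue; 420x560 float32, m along the optical axis (not along the pixel's ray), 0 where there is no reading.
- imaging.calibration(name): a dict with "K" (3x3 intrinsics, pixels), "cam_to_world" (4x4, takes a point from camera to world coordinates). Camera axes: x right, y up, looking along -z (the intrinsics and any distortion apply to the point x, -y, -z); pixel columns grow to the right and rows downward; lengths in m; the calibration is good to about 2 mm. A picture is of the moment at which its call begins: read the wrist's pose just before it. calibration takes no time and is no camera call; for the wrist camera it gives the pose at the moment of the call.
- bot.close_job(): hands the job in; it is judged then, once.
The state is a dict: "t": time; "joint_pos": joint angles; "dq": joint speeds; "joint_efforts": joint torques, N m; "eef_pos": TCP position; "eef_rot": TCP orientation; "wrist_force": force on the tool from outside, world axes, zero at the start; "wrist_torque": the same for the moment, N m; "opening": finger opening in m; "grip_force": force on a finger pad.
Only numpy, scipy, OpenCV 4.12 (cv2) and the standard library are available. Lean on these libraries where they do the work, as an engineer would, in place of code of your own. Each camera call takes 0.05 s, during which the arm holds its last target. There are 200 camera calls.

## Task

Lift the U-shaped keeper off the loading fixture by its upright grip and hang it over the bar of the little rail, legs either side of the bar. Then pick up the cast offset lever by its balance point, on the arm near the heavy boss, and hold it level and still a few centimetres above the fixture, its bore straight above the thick post and its small eye above the thin pin, without touching the fixture. Finish while still holding it there; leave the other things on the bench where they are.

Things in the scene. Friction and masses are not known exactly. Their poses are not given: they have to be found in the camera images.
- lever: Dark cast-steel offset lever, loose, 187 mm long, 36 mm high, about 0.4 kg, lying flat. y runs along the straight arm from the heavy bored boss (48 mm across) to the small eye (23 mm); z up. Origin: underside, straight below the balance point. The arm is 14 mm wide (x), 18 to 36 mm above the underside, free to grip from y = -17 to +40 mm; then it kinks to +x toward the eye.
- lever_balance (a point): The lever's balance point: middle of the arm, 27 mm above the underside, 42 mm from the boss centre along the arm. Grip here (within 18 mm along the arm), fingers closing along the lever's x axis.
- lever_bore (a point): Centre of the boss's 24 mm bore, on the underside: at x = -6, y = -42 mm in the lever's frame.
- lever_eye (a point): Centre of the eye's 12 mm hole, on the underside: at x = +20, y = +109 mm in the lever's frame.
- fixture: Loading fixture screwed to the bench: aluminium plate 68 x 196 x 12 mm (y is the long axis) with a thick post, a thin pin and a rest block (22 x 26 mm, to 28 mm above the bench) between them. Origin on the bench at the place where the lever's origin belongs (xy) when loaded; the fixture's axes are then those of the lever.
- fixture_post (a point): Centre of the top of the thick post (21 mm across), 38 mm above the bench; axes as the fixture.
- fixture_pin (a point): Centre of the top of the thin pin (10 mm across), 38 mm above the bench.
- keeper: Keeper, loose, 0.16 kg: inverted steel U, 46 mm wide (x) and 24 mm long (y), two legs 8 mm thick with a 30 mm gap, bridge with its underside 40 mm and its top 47 mm above the feet, and an upright black grip 12 mm thick (x), 24 mm long (y), from 47 to 82 mm above the feet. Origin: centre between the feet. At the start it stands on the fixture's plate (12 mm above the bench), one leg either side of the rest block.
- keeper_inside (a point): Middle of the underside of the keeper's bridge (what rests on the bar).
- keeper_grip (a point): On the keeper's grip, 69 mm above its feet: height to pinch it, fingers closing along the keeper's x axis.
- rail: Little fixed rail: a horizontal round bar along its y axis, 12 mm thick and 150 mm long, on two end posts that stand on a foot strip 32 mm wide; nothing rises above the bar. Origin on the bench below the bar's middle.
- rail_mid (a point): Middle of the bar, on its axis, 85 mm above the bench; axes as the rail (y along the bar). Hung, the bridge's underside lies 6 mm above this.
- coil: Bystander, not to be disturbed: small bobbin of copper wire, 29 mm across, 18 mm high. Origin at its underside.
- eraser: Bystander, not to be disturbed: eraser, 43 x 19 x 13 mm. Origin at its underside.
- screwdriver: Bystander, not to be disturbed: small screwdriver, 138 mm long. Origin at its underside.
- cutters: Bystander, not to be disturbed: side cutters, 136 mm long. Origin at its underside.
- tape: Bystander, not to be disturbed: small roll of dark tape, 52 mm across, 19 mm high. Origin at its underside.
- bobbin: Bystander, not to be disturbed: empty bobbin, 34 mm across, 55 mm high. Origin at its underside.
There are look-alikes about, which are no part of the job. Leave any red look-alike of the keeper alone.

How it is judged:
By the outcome, as a careful person would: the job done as asked, in the order asked, and still so for the second after the job is handed in, while the arm keeps its last pose, push and grip.
It also fails if it takes over 58 s, if anything falls off the work surface, if the arm or the gripper's body presses on something with over 40 N, if the wrist force passes 120 N, or if a joint passes its speed limit or range.

## Working session

There is one attempt and no reset: what is moved stays moved. The work goes in short steps, Python scripts to look and compute and a tool call to move; the robot and the scene stay as the last step left them, time stands still between calls to the robot, and variables do not carry over. Pictures are saved under pics/ and viewed, at most 10 in all, crops included, and the job is handed in when it is done.

Besides the shell and the picture viewer there is one more tool, called after ">>>" as a command line: name --argument value ..., lists and objects as JSON in quotes. move_arm: Moves the arm, as the interface text tells. Its arguments: {"type":"object","properties":{"plan":{"type":"array"},"force":{"type":"number"}},"required":["plan"]}

```bash
mkdir -p pics; python3 - <<'E'
from rig import monitor, imaging, bot
import cv2,numpy as np
s=monitor.read_state();print({k:np.round(v,3).tolist() for k,v in s.items()})
for n in("scene","side"):
    p,d=imaging.snapshot(n);c=imaging.calibration(n);np.savez(n+".npz",p=p,d=d,K=c["K"],T=c["cam_to_world"])
    print(c)
    cv2.imwrite(f"pics/{n}0.png",cv2.resize(p[...,::-1],(800,600)))
E
```

```text
{'t': 0.0, 'joint_pos': [-0.14, 0.314, 0.045, 1.304, 0.0, 1.431], 'dq': [-0.0, -0.0, -0.0, 0.0, 0.0, -0.001], 'joint_efforts': [-0.003, -48.063, 29.853, 0.02, -0.0, -0.0], 'eef_pos': [0.574, 0.0, 0.23], 'eef_rot': [-2.22, -2.22, 0.002], 'wrist_force': [0.221, 0.261, -0.469], 'wrist_torque': [0.052, 0.034, -0.035], 'grip_force': 0.0, 'opening': 0.085}
{'K': array([[428.32335525,   0.        , 274.32487563],
       [  0.        , 428.32335525, 212.75859358],
       [  0.        ,   0.        ,   1.        ]]), 'cam_to_world': array([[ 0.65628778, -0.65659249,  0.37171583,  1.0318364 ],
       [ 0.75449559,  0.56799053, -0.32882085, -0.18086147],
       [ 0.00477023,  0.49625906,  0.86816138,  1.16970531],
       [ 0.        ,  0.        ,  0.        ,  1.        ]])}
{'K': array([[499.84393932,   0.        , 278.02271869],
       [  0.        , 499.84393932, 212.22742181],
       [  0.        ,   0.        ,   1.        ]]), 'cam_to_world': array([[-0.20846785,  0.86501881, -0.45638099,  0.05771081],
       [-0.97793259, -0.17780192,  0.10970111,  0.35730991],
       [ 0.01374811,  0.469179  ,  0.88299607,  1.11828859],
       [ 0.        ,  0.        ,  0.        ,  1.        ]])}
```

View pics/scene0.png

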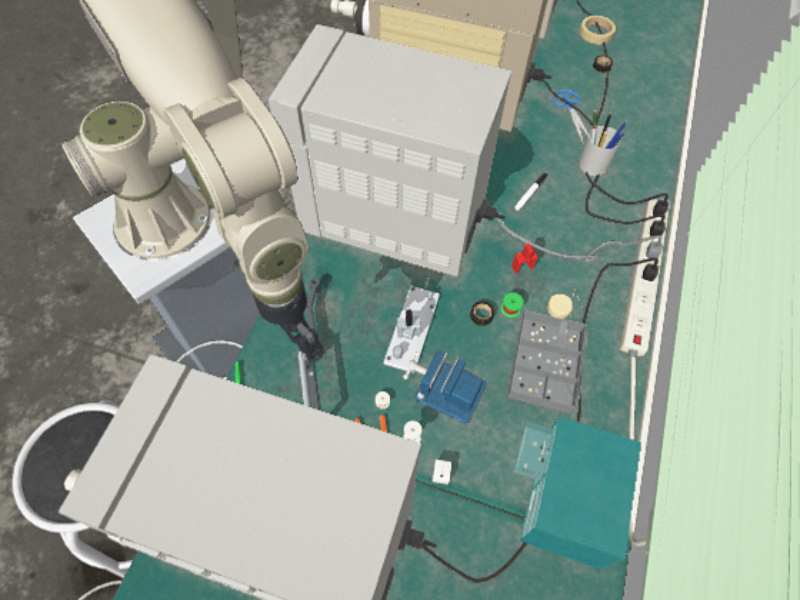

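View pics/side0.png

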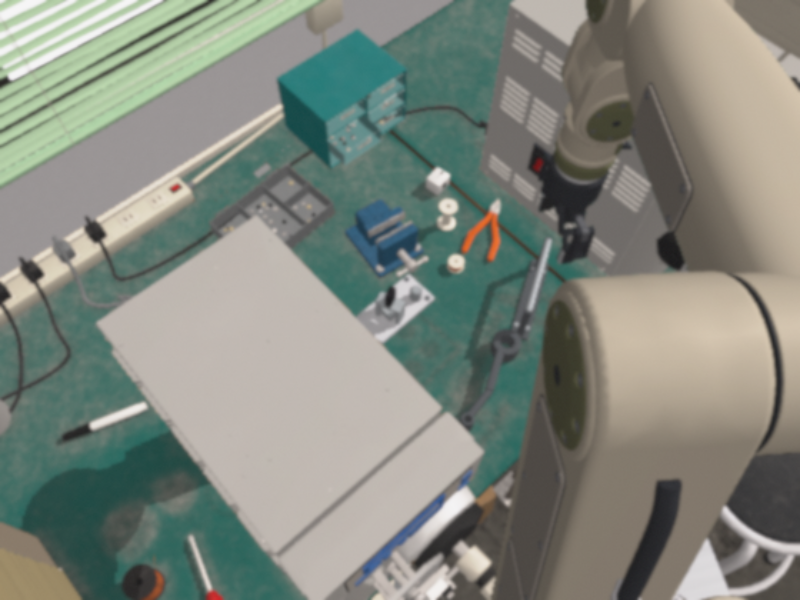

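The scene view shows the fixture with the black-gripped keeper at about (410,320), the rail near (307,375) and part of the lever at (315,290). The side view shows the lever boss at (505,345) and the rail at (538,285). The red item at (525,258) in the scene view is the look-alike. Next: closer crops and the wrist view.

```bash
cat > h.py <<'E'
import numpy as np,cv2
from scipy.spatial.transform import Rotation as R
from rig import monitor,imaging
def snap(n,tag):
    c=imaging.calibration(n);p,d=imaging.snapshot(n)
    np.savez(tag+".npz",p=p,d=d,K=c["K"],T=c["cam_to_world"]);return p,d
def world(tag,pts,z=None):
    f=np.load(tag+".npz");K,T,d=f["K"],f["T"],f["d"];o=[]
    for i,(u,v) in enumerate(pts):
        r=np.array([(u-K[0,2])/K[0,0],-(v-K[1,2])/K[1,1],-1])
        if z is None: k=d[int(round(v)),int(round(u))]
        else:
            zz=z if np.isscalar(z) else z[i]
            k=(zz-T[2,3])/(T[:3,:3]@r)[2]
        o.append(T[:3,3]+k*(T[:3,:3]@r))
    return np.array(o)
def cloud(tag):
    f=np.load(tag+".npz");K,T,d=f["K"],f["T"],f["d"]
    v,u=np.mgrid[:420,:560];P=np.stack([(u-K[0,2])/K[0,0]*d,-(v-K[1,2])/K[1,1]*d,-d],-1)
    return P@T[:3,:3].T+T[:3,3],d>0
E
python3 - <<'E'
from h import *
p,d=snap("wrist","w0")
print(np.load("w0.npz")["T"].round(3), np.load("w0.npz")["K"].round(1))
cv2.imwrite("pics/w0.png",cv2.resize(p[...,::-1],(800,600)))
a=np.load("scene.npz")["p"][185:305,190:350,::-1]
b=np.load("side.npz")["p"][130:300,240:420,::-1]
cv2.imwrite("pics/crop.png",np.hstack([cv2.resize(a,(480,360),interpolation=3),cv2.resize(b,(320,360),interpolation=3)]))
E
```

```text
[[ 1.    -0.001  0.002  0.575]
 [ 0.001  0.96   0.279  0.071]
 [-0.002 -0.279  0.96   0.374]
 [ 0.     0.     0.     1.   ]] [[303.7   0.  280.3]
 [  0.  303.7 210.4]
 [  0.    0.    1. ]]
```

View pics/w0.png

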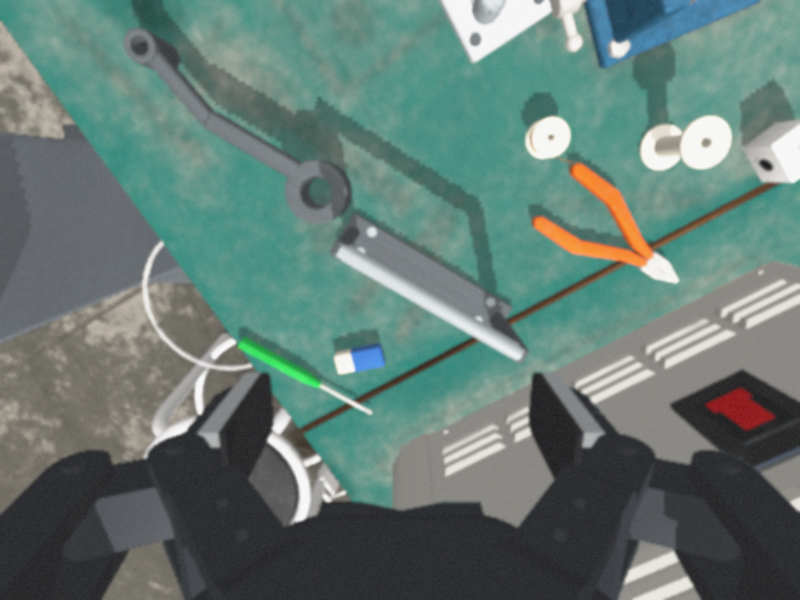

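The wrist view shows the lever with its boss at (318,190) and eye at (143,47), and the rail bar from (340,250) to (522,355). The fixture corner is at the top, at (480,20).

```bash
python3 - <<'E'
from h import *
q=lambda l:[(a*.7,b*.7) for a,b in l]
print("boss,eye,armmid z=.036",world("w0",q([(318,190),(141,45)]),.036).round(4))
print("bar",world("w0",q([(340,251),(520,354),(430,303)]),.088).round(4))
P,ok=cloud("w0")
for u,v in q([(297,192),(430,305),(250,150),(135,35),(590,390)]): print(P[int(v),int(u)].round(3))
print("scene fixture corners z=.012, grip",world("scene",q([(413,289),(438,293),(412,369),(386,362)]),.012).round(4),world("scene",q([(408,317)])).round(4))
# box extents from scene
P,ok=cloud("scene")
for nm in("scene","side","w0"):
    P,ok=cloud(nm); m=ok&(P[...,2]>.1)&(P[...,2]<.3)&(P[...,0]>.35)&(P[...,0]<.9)&(abs(P[...,1])<.4)
    H,xe,ye=np.histogram2d(P[m][:,0],P[m][:,1],bins=[np.arange(.35,.91,.05),np.arange(-.4,.41,.05)])
    print(nm);print(H.astype(int))
E
```

```text
boss,eye,armmid z=.036 [[0.512  0.0599 0.036 ]
 [0.3944 0.1572 0.036 ]]
bar [[ 0.5343  0.0223  0.088 ]
 [ 0.6596 -0.0514  0.088 ]
 [ 0.5948 -0.0136  0.088 ]]
[0.496 0.059 0.039]
[ 0.595 -0.013  0.092]
[0.464 0.088 0.037]
[0.391 0.164 0.037]
[ 0.721 -0.089  0.071]
scene fixture corners z=.012, grip [[0.538  0.3179 0.012 ]
 [0.5817 0.3527 0.012 ]
 [0.6794 0.1878 0.012 ]
 [0.6325 0.1577 0.012 ]] [[0.6156 0.2307 0.0953]]
scene
[[  0   0   0   0   0   0   0   0   0   0   0   0   0 622 173   0]
 [  0   0   0   0   0   0   0   0   0   0   0   0   0   3 843   0]
 [  0   0   0   0   2   0   0   0   0   0   0   0   0   0 465 393]
 [ 71   0   0   0   0   0   0   0   0   0   0   0   0   0   0 886]
 [ 12   0   0   0   0   0   0   0   0   0   0   0   0   0   0 224]
 [  1   0   0   0   0   0   0  46   9   0   0   0   0   0   0   0]
 [ 30   0   0   0   0   0   0   0   0   0   0   0   0   0   0   0]
 [  1  11   0   0   0   0   0   0   0   0   0   0   0   0   0   0]
 [  0  21   0   0   0   0   0   0   0   0   0   0   0   0   0   0]
 [  0   8  14   0   0   0   0   0   0   0   0   0   0   0   0   2]
 [ 
[... 1244 characters left out ...]
0    0
     0    0]
 [   0    0    0    0    0    0    0 1609 5814    0    0    0    0    0
     0    0]
 [   0    0    0    0   49    0    0    0    0    0    0    0    0    0
     0    0]
 [   0    0    0    0  188  955    0 1665 5938    0    0    0    0    0
     0    0]
 [   0    0    0    0    0 2076  296    0    0    0    0    0    0    0
     0    0]
 [   0    0    0    0    0   61 2174    0    0    0    0    0    0    0
     0    0]
 [   0    0    0    0    0    0 4338 1015    0    0    0    0    0    0
     0    0]
 [   0    0    0    0    0    0    0 1139    0    0    0    0    0    0
     0    0]
 [   0    0    0    0    0    0    0    0    0    0    0    0    0    0
     0    0]]
```

View pics/crop.png

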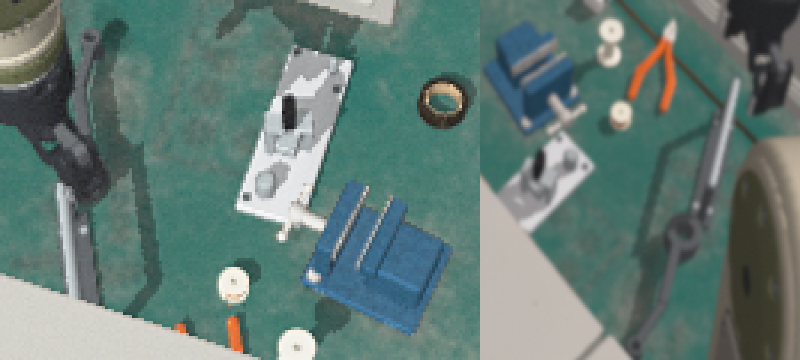

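The crop confirms one silver keeper with a black grip on the fixture plate. The thick post is at the near end (268,183 in the crop), and the red copy is elsewhere. The lever yaw is about 60° and the fixture yaw about 30°. Next, a look from above the fixture.

```bash
cat > plan.py <<'E'
import sys
from h import *
# python3 plan.py x y z yawdeg(of tool y axis) rows  -> rows from the measured pose
x,y,z,yaw,n=map(float,sys.argv[1:6]);n=int(n)
s=monitor.read_state();p=np.array(s["eef_pos"]);A=R.from_rotvec(s["eef_rot"])
c,k=np.cos(np.radians(yaw)),np.sin(np.radians(yaw))
B=R.from_matrix(np.array([[-k,c,0],[c,k,0],[0,0,-1.]]))  # columns: tool x,y,z
step=R.from_rotvec((A.inv()*B).as_rotvec()/n);d=(np.array([x,y,z])-p)/n
a=A.as_matrix();print("now",p.round(4),"yaw",np.degrees(np.arctan2(a[1,1],a[0,1])).round(2),"tilt",a[:2,2].round(3),"F",np.round(s["wrist_force"],1))
for i in range(n):
    print("dp",(A.inv().apply(d)*1000).round(1).tolist(),"turn",np.degrees(step.as_rotvec()).round(2).tolist());A=A*step
E
python3 plan.py .64 .19 .23 30.5 5
```

```text
now [0.5746 0.     0.2306] yaw -0.0 tilt [-0.001  0.   ] F [0.3 0.4 0. ]
dp [38.0, 13.1, 0.1] turn [-0.01, -0.01, -6.1]
dp [36.4, 17.0, 0.1] turn [-0.01, -0.01, -6.1]
dp [34.4, 20.8, 0.1] turn [-0.01, -0.01, -6.1]
dp [32.0, 24.3, 0.1] turn [-0.01, -0.01, -6.1]
dp [29.2, 27.6, 0.1] turn [-0.01, -0.01, -6.1]
```

>>> move_arm --plan '[{"dp":[38,13,0],"turn":[0,0,-6.1],"fingers":0},{"dp":[36.4,17,0],"turn":[0,0,-6.1],"fingers":0},{"dp":[34.4,20.8,0],"turn":[0,0,-6.1],"fingers":0},{"dp":[32,24.3,0],"turn":[0,0,-6.1],"fingers":0},{"dp":[29.2,27.6,0],"turn":[0,0,-6.1],"fingers":0}]'

```text
t: 0.65
eef_pos: [0.6404, 0.1915, 0.2309]
eef_rot: [-1.553, -2.731, 0.001]
wrist_force: [0.8, -0.3, 1.4]
opening: 0.0858
grip_force: 0.0
```

>>> move_arm --plan '[{"dp":[0,0,0],"turn":[0,0,0],"fingers":0},{"dp":[0,0,0],"turn":[0,0,0],"fingers":0},{"dp":[0,0,0],"turn":[0,0,0],"fingers":0},{"dp":[0,0,0],"turn":[0,0,0],"fingers":0},{"dp":[0,0,0],"turn":[0,0,0],"fingers":0}]'

```text
t: 1.15
eef_pos: [0.6402, 0.1888, 0.2317]
eef_rot: [1.561, 2.726, 0.0]
wrist_force: [-1.0, -0.0, -0.2]
opening: 0.0852
grip_force: 0.0
```

```bash
python3 - <<'E'
from h import *
p,d=snap("wrist","w1")
print(np.round(monitor.read_state()["eef_pos"],4))
cv2.imwrite("pics/w1.png",cv2.resize(p[...,::-1],(800,600)))
E
```

```text
[0.6402 0.1889 0.2317]
```

View pics/w1.png

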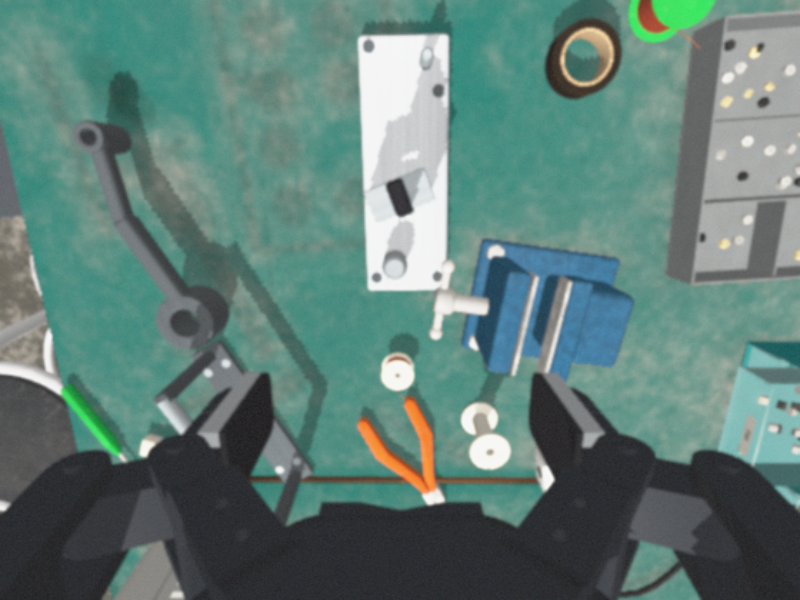

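The plate is clear in this view, with the post top at about (395,265) and the pin top at about (427,52). The keeper's black grip is at (399,197), rotated roughly 20° relative to the plate. I'll enlarge it to confirm.

```bash
python3 - <<'E'
from h import *
f=np.load("w1.npz");a=f["p"][10:215,235:325,::-1]
top=cv2.resize(a[:60],None,fx=4,fy=4,interpolation=3);k=cv2.resize(a[95:205],None,fx=4,fy=4,interpolation=3)
c=np.zeros((440,720,3),np.uint8);c[:240,:360]=top;c[:440,360:]=k
cv2.imwrite("pics/w1c.png",c)
E
```

```text
(no output)
```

View pics/w1c.png

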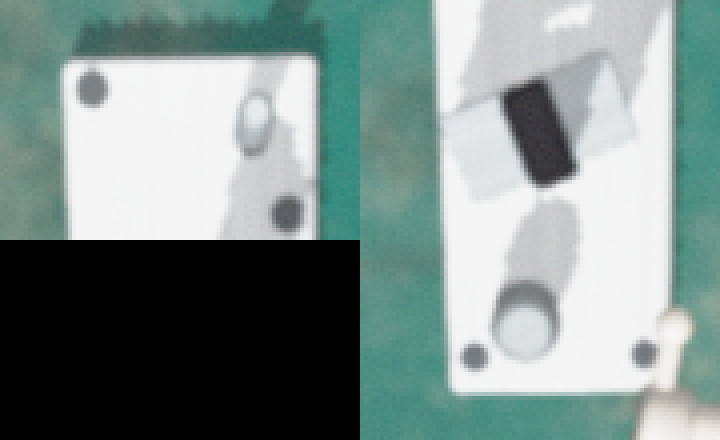

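The crop shows the silver keeper, its bridge corners at (442,115), (478,200), (637,133) and (605,52), with the black upright grip between them. The post top is at (525,331) and the pin top at (258,104).

```bash
python3 - <<'E'
from h import *
kr=lambda l:[(235+(a-360)/4-.375,105+b/4-.375) for a,b in l]
tl=lambda l:[(235+a/4-.375,10+b/4-.375) for a,b in l]
ang=lambda v:np.degrees(np.arctan2(v[1],v[0])).round(2)
post=world("w1",kr([(525,331)]),.038)[0];pin=world("w1",tl([(258,104)]),.038)[0]
v=pin-post;yaw=ang(v)-np.degrees(np.arctan2(151,26));print("post",post.round(4),"pin",pin.round(4),"len",np.linalg.norm(v).round(4),"yaw",yaw)
c=world("w1",tl([(64,62),(320,58)])+kr([(672,387),(450,390)]),.012)
print("plate",c.round(4).tolist(),"centre",c.mean(0).round(4),"yaw",ang(c[1]-c[0]),ang(c[2]-c[3]),ang(c[0]-c[3])-90,ang(c[1]-c[2])-90)
b=world("w1",kr([(442,115),(478,200),(637,133),(605,52)]),.059)
print("bridge",b.mean(0).round(4),"x yaw",ang(b[3]-b[0]),ang(b[2]-b[1]),"len",np.linalg.norm(b[3]-b[0]).round(4),np.linalg.norm(b[1]-b[0]).round(4))
g=world("w1",kr([(501,97),(545,78),(579,170),(538,190)]),.094);print("grip",g.mean(0).round(4),ang(g[1]-g[0]),ang(g[1]-g[2]))
P,ok=cloud("w1")
for u,v in kr([(541,130),(525,331),(460,160),(620,110),(420,300)]):print(P[int(v+.5),int(u+.5)].round(4))
E
```

```text
post [0.6361 0.1864 0.038 ] pin [0.5789 0.3305 0.038 ] len 0.155 yaw 31.42970005053124
plate [[0.5275, 0.3191, 0.012], [0.5854, 0.3542, 0.012], [0.6865, 0.1893, 0.012], [0.6279, 0.1537, 0.012]] centre [0.6068 0.2541 0.012 ] yaw 31.22 31.24 31.25 31.510000000000005
bridge [0.6107 0.2381 0.059 ] x yaw 50.82 52.93 len 0.0437 0.023
grip [0.6112 0.2379 0.094 ] 53.0 141.47
[0.6107 0.2389 0.095 ]
[0.6359 0.187  0.0383]
[0.598  0.2204 0.0599]
[0.6263 0.2519 0.0609]
[6.07e-01 1.71e-01 3.00e-04]
```

```bash
python3 plan.py .611 .238 .14 51.7 4
```

```text
now [0.6402 0.1889 0.2317] yaw 30.4 tilt [ 0. -0.] F [-0.3  0.3 -0. ]
dp [14.3, -0.1, 22.9] turn [0.0, 0.0, -5.32]
dp [14.2, 1.2, 22.9] turn [0.0, 0.0, -5.32]
dp [14.0, 2.6, 22.9] turn [0.0, 0.0, -5.32]
dp [13.7, 3.9, 22.9] turn [0.0, 0.0, -5.32]
```

>>> move_arm --plan '[{"dp":[14.3,0,22.9],"turn":[0,0,-5.3],"fingers":0},{"dp":[14.2,1.2,22.9],"turn":[0,0,-5.3],"fingers":0},{"dp":[14,2.6,22.9],"turn":[0,0,-5.3],"fingers":0},{"dp":[13.7,3.9,22.9],"turn":[0,0,-5.4],"fingers":0},{"dp":[0,0,0],"turn":[0,0,0],"fingers":0}]'

```text
t: 1.7
eef_pos: [0.608, 0.2392, 0.1364]
eef_rot: [-1.024, -2.964, 0.005]
wrist_force: [-0.1, 0.6, 0.6]
opening: 0.0855
grip_force: 0.0
```

```bash
python3 plan.py .611 .238 .065 51.7 4
```

```text
now [0.608  0.2392 0.1364] yaw 51.88 tilt [-0.006 -0.001] F [-0.1  0.6  0.6]
dp [-0.8, 0.3, 17.9] turn [-0.07, -0.06, 0.04]
dp [-0.8, 0.3, 17.9] turn [-0.07, -0.06, 0.04]
dp [-0.8, 0.3, 17.9] turn [-0.07, -0.06, 0.04]
dp [-0.8, 0.3, 17.9] turn [-0.07, -0.06, 0.04]
```

>>> move_arm --plan '[{"dp":[0,0,19],"turn":[0,0,0],"fingers":0},{"dp":[0,0,19],"turn":[0,0,0],"fingers":0},{"dp":[0,0,19],"turn":[0,0,0],"fingers":0},{"dp":[0,0,16],"turn":[0,0,0],"fingers":0},{"dp":[0,0,0],"turn":[0,0,0],"fingers":0}]'

```text
t: 2.2
eef_pos: [0.6106, 0.2378, 0.0657]
eef_rot: [-1.032, -2.965, 0.003]
wrist_force: [0.2, -0.2, 0.8]
opening: 0.0853
grip_force: 0.0
```

>>> move_arm --plan '[{"dp":[0,0,0],"turn":[0,0,0],"fingers":0},{"dp":[0,0,0],"turn":[0,0,0],"fingers":0},{"dp":[0,0,0],"turn":[0,0,0],"fingers":0},{"dp":[0,0,0],"turn":[0,0,0],"fingers":0.3},{"dp":[0,0,0],"turn":[0,0,0],"fingers":0.3}]'

```text
t: 2.7
eef_pos: [0.6115, 0.2392, 0.0673]
eef_rot: [1.028, 2.968, 0.001]
wrist_force: [-0.3, 0.4, 0.7]
opening: 0.0606
grip_force: 0.0
```

```bash
python3 plan.py .611 .238 .065 51.7 1; python3 - <<'E'
from h import *
p,d=snap("wrist","w2");cv2.imwrite("pics/w2.png",cv2.resize(p[...,::-1],(800,600)))
E
```

```text
now [0.6115 0.2392 0.0673] yaw 51.8 tilt [0.001 0.   ] F [-0.3  0.4  0.7]
dp [-0.4, -1.2, 2.3] turn [0.04, 0.03, 0.1]
```

View pics/w2.png

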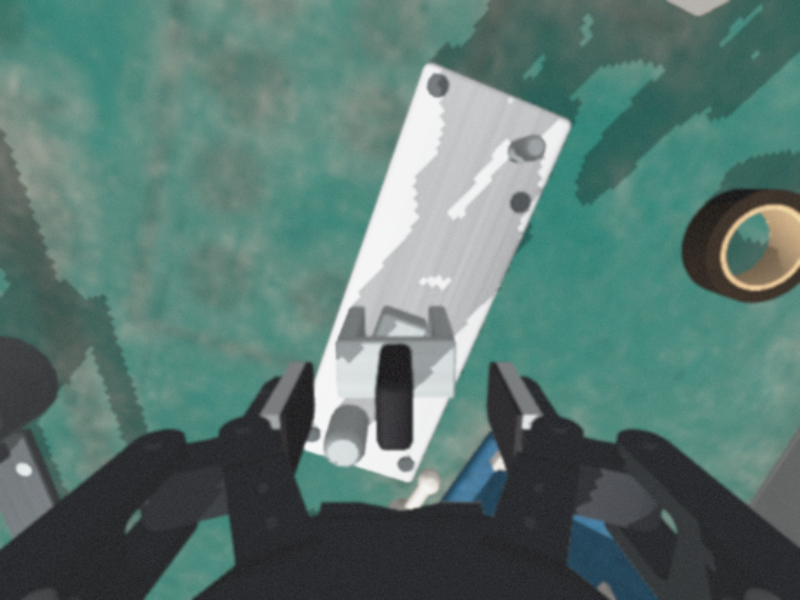

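The grip at (395,400) sits square and centred between the pads, which are at (312,410) and (490,410). Closing and lifting.

>>> move_arm --plan '[{"dp":[0,0,1.5],"turn":[0,0,0],"fingers":0.7},{"dp":[0,0,0],"turn":[0,0,0],"fingers":1},{"dp":[0,0,0],"turn":[0,0,0],"fingers":1},{"dp":[0,0,0],"turn":[0,0,0],"fingers":1},{"dp":[0,0,0],"turn":[0,0,0],"fingers":1}]' --force 50

```text
t: 3.25
eef_pos: [0.6105, 0.2385, 0.065]
eef_rot: [-1.028, -2.968, 0.002]
wrist_force: [-2.1, -1.7, 0.5]
opening: 0.011
grip_force: 51.7
```

>>> move_arm --plan '[{"dp":[0,0,0],"turn":[0,0,0],"fingers":1},{"dp":[0,0,-5],"turn":[0,0,0],"fingers":1},{"dp":[0,0,-15],"turn":[0,0,0],"fingers":1},{"dp":[0,0,-25],"turn":[0,0,0],"fingers":1},{"dp":[0,0,-25],"turn":[0,0,0],"fingers":1}]'

```text
t: 3.75
eef_pos: [0.6114, 0.2397, 0.1358]
eef_rot: [-1.027, -2.969, -0.002]
wrist_force: [0.5, 0.3, -0.9]
opening: 0.0113
grip_force: 51.4
```

>>> move_arm --plan '[{"dp":[0,0,-25],"turn":[0,0,0],"fingers":1},{"dp":[0,0,-20],"turn":[0,0,0],"fingers":1},{"dp":[0,0,0],"turn":[0,0,0],"fingers":1},{"dp":[0,0,0],"turn":[0,0,0],"fingers":1},{"dp":[0,0,0],"turn":[0,0,0],"fingers":1}]'

```text
t: 4.25
eef_pos: [0.6105, 0.2391, 0.1786]
eef_rot: [-1.027, -2.967, 0.001]
wrist_force: [0.5, -0.2, -1.5]
opening: 0.0113
grip_force: 51.5
```

```bash
python3 plan.py .597 -.0145 .19 59.5 8
```

```text
now [0.6105 0.2391 0.1786] yaw 51.8 tilt [-0.002 -0.   ] F [ 0.5 -0.2 -1.5]
dp [-18.3, -26.0, -1.4] turn [-0.01, -0.01, -0.96]
dp [-17.8, -26.3, -1.4] turn [-0.01, -0.01, -0.96]
dp [-17.4, -26.6, -1.4] turn [-0.01, -0.01, -0.96]
dp [-16.9, -26.8, -1.4] turn [-0.01, -0.01, -0.96]
dp [-16.5, -27.1, -1.4] turn [-0.01, -0.01, -0.96]
dp [-16.0, -27.4, -1.4] turn [-0.01, -0.01, -0.96]
dp [-15.6, -27.7, -1.4] turn [-0.01, -0.01, -0.96]
dp [-15.1, -27.9, -1.4] turn [-0.01, -0.01, -0.96]
```

>>> move_arm --plan '[{"dp":[-18.3,-26,-1.4],"turn":[0,0,-1],"fingers":1},{"dp":[-17.8,-26.3,-1.4],"turn":[0,0,-1],"fingers":1},{"dp":[-17.4,-26.6,-1.4],"turn":[0,0,-1],"fingers":1},{"dp":[-16.9,-26.8,-1.4],"turn":[0,0,-1],"fingers":1},{"dp":[-16.5,-27.1,-1.4],"turn":[0,0,-1],"fingers":1}]'

```text
t: 4.75
eef_pos: [0.6019, 0.0795, 0.1855]
eef_rot: [-0.895, -3.009, 0.001]
wrist_force: [0.5, 0.4, 0.0]
opening: 0.0112
grip_force: 51.3
```

>>> move_arm --plan '[{"dp":[-16,-27.4,-1.4],"turn":[0,0,-1],"fingers":1},{"dp":[-15.6,-27.7,-1.4],"turn":[0,0,-1],"fingers":1},{"dp":[-15.1,-27.9,-1.4],"turn":[0,0,-0.7],"fingers":1},{"dp":[0,0,0],"turn":[0,0,0],"fingers":1},{"dp":[0,0,0],"turn":[0,0,0],"fingers":1}]'

```text
t: 5.25
eef_pos: [0.5975, -0.0151, 0.1901]
eef_rot: [-0.829, -3.028, -0.001]
wrist_force: [-0.1, -0.3, -1.4]
opening: 0.0112
grip_force: 51.4
```

```bash
python3 plan.py .597 -.0145 .19 59.5 1; python3 - <<'E'
from h import *
p,d=snap("wrist","w3");cv2.imwrite("pics/w3.png",cv2.resize(p[...,::-1],(800,600)))
E
```

```text
now [ 0.5975 -0.0151  0.1901] yaw 59.39 tilt [-0.002  0.001] F [-0.1 -0.3 -1.4]
dp [0.7, 0.2, 0.1] turn [-0.01, -0.12, -0.11]
```

View pics/w3.png

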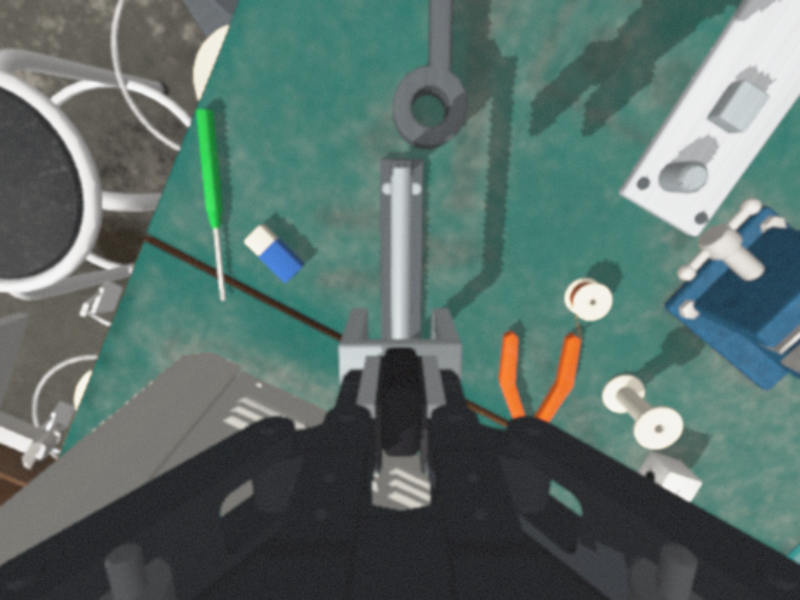

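The bar runs vertically at column 401, straight in line with the keeper's gap, whose legs are at (355,345) and (445,345). Lowering.

>>> move_arm --plan '[{"dp":[0,0,20],"turn":[0,0,0],"fingers":1},{"dp":[0,0,20],"turn":[0,0,0],"fingers":1},{"dp":[0,0,20],"turn":[0,0,0],"fingers":1},{"dp":[0,0,15],"turn":[0,0,0],"fingers":1},{"dp":[0,0,0],"turn":[0,0,0],"fingers":1}]'

```text
t: 5.8
eef_pos: [0.596, -0.0128, 0.1134]
eef_rot: [-0.822, -3.026, 0.0]
wrist_force: [-0.1, -0.9, -2.4]
opening: 0.0111
grip_force: 51.3
```

>>> move_arm --plan '[{"dp":[0,0,4],"turn":[0,0,0],"fingers":1},{"dp":[0,0,3],"turn":[0,0,0],"fingers":1},{"dp":[0,0,2],"turn":[0,0,0],"fingers":1},{"dp":[0,0,0],"turn":[0,0,0],"fingers":1},{"dp":[0,0,0],"turn":[0,0,0],"fingers":1}]'

```text
t: 6.3
eef_pos: [0.5984, -0.0146, 0.1078]
eef_rot: [0.826, 3.03, 0.0]
wrist_force: [0.5, 0.2, -1.4]
opening: 0.0113
grip_force: 51.3
```

>>> move_arm --plan '[{"dp":[0,0,1],"turn":[0,0,0],"fingers":1},{"dp":[0,0,1],"turn":[0,0,0],"fingers":1},{"dp":[0,0,0],"turn":[0,0,0],"fingers":1},{"dp":[0,0,0],"turn":[0,0,0],"fingers":1},{"dp":[0,0,0],"turn":[0,0,0],"fingers":1}]'

```text
t: 6.8
eef_pos: [0.5982, -0.0146, 0.1054]
eef_rot: [0.826, 3.031, 0.0]
wrist_force: [0.0, 0.4, -1.2]
opening: 0.011
grip_force: 51.3
```

>>> move_arm --plan '[{"dp":[0,0,0.5],"turn":[0,0,0],"fingers":1},{"dp":[0,0,0.5],"turn":[0,0,0],"fingers":1},{"dp":[0,0,0],"turn":[0,0,0],"fingers":1},{"dp":[0,0,0],"turn":[0,0,0],"fingers":1},{"dp":[0,0,0],"turn":[0,0,0],"fingers":1}]'

```text
t: 7.3
eef_pos: [0.5982, -0.0146, 0.1044]
eef_rot: [0.826, 3.031, -0.0]
wrist_force: [0.3, -0.4, -1.5]
opening: 0.0112
grip_force: 51.3
```

>>> move_arm --plan '[{"dp":[0,0,0.7],"turn":[0,0,0],"fingers":1},{"dp":[0,0,0.7],"turn":[0,0,0],"fingers":1},{"dp":[0,0,0],"turn":[0,0,0],"fingers":1},{"dp":[0,0,0],"turn":[0,0,0],"fingers":1},{"dp":[0,0,0],"turn":[0,0,0],"fingers":1}]'

```text
t: 7.8
eef_pos: [0.5983, -0.0146, 0.1037]
eef_rot: [0.826, 3.03, 0.0]
wrist_force: [-2.0, 0.3, 6.2]
opening: 0.0111
grip_force: 52.3
```

```bash
python3 - <<'E'
from h import *
print(monitor.read_state()["wrist_force"])
snap("side","s4")
P,ok=cloud("s4")
m=ok&(abs(P[...,0]-.585)<.09)&(abs(P[...,1]+.0)<.07)&(P[...,2]>.06)&(P[...,2]<.2)
f=np.load("s4.npz")["p"]
v,u=np.where(m);print(u.min(),u.max(),v.min(),v.max())
cv2.imwrite("pics/s4.png",cv2.resize(f[150:250,330:440,::-1],(660,600),interpolation=3))
E
```

```text
[-1.99642033  0.34943979  6.17597791]
358 376 154 224
```

Contact occurs at the expected height, with the bridge on the bar. Releasing and rising.

>>> move_arm --plan '[{"dp":[0,0,-0.7],"turn":[0,0,0],"fingers":1},{"dp":[0,0,0],"turn":[0,0,0],"fingers":0.8},{"dp":[0,0,0],"turn":[0,0,0],"fingers":0.6},{"dp":[0,0,0],"turn":[0,0,0],"fingers":0.4},{"dp":[0,0,0],"turn":[0,0,0],"fingers":0.4}]'

```text
t: 8.35
eef_pos: [0.5981, -0.0146, 0.1035]
eef_rot: [-0.826, -3.031, -0.0]
wrist_force: [-0.0, -0.2, 0.9]
opening: 0.0512
grip_force: 0.0
```

>>> move_arm --plan '[{"dp":[0,0,-5],"turn":[0,0,0],"fingers":0.4},{"dp":[0,0,-25],"turn":[0,0,0],"fingers":0.4},{"dp":[0,0,-40],"turn":[0,0,0],"fingers":0.4},{"dp":[0,0,-30],"turn":[0,0,0],"fingers":0.4},{"dp":[0,0,0],"turn":[0,0,0],"fingers":0.4}]'

```text
t: 8.85
eef_pos: [0.601, -0.015, 0.2094]
eef_rot: [0.824, 3.022, 0.002]
wrist_force: [0.8, -0.1, 0.4]
opening: 0.0512
grip_force: 0.0
```

```bash
python3 plan.py .46 .0 .215 60.2 4; python3 - <<'E'
from h import *
p,d=snap("wrist","w5");cv2.imwrite("pics/w5.png",cv2.resize(p[...,::-1],(800,600)))
E
```

```text
now [ 0.601  -0.015   0.2094] yaw 59.5 tilt [ 0.009 -0.001] F [ 0.8 -0.1  0.4]
dp [32.3, -14.6, -1.7] turn [0.05, 0.12, -0.17]
dp [32.3, -14.6, -1.7] turn [0.05, 0.12, -0.17]
dp [32.3, -14.5, -1.6] turn [0.05, 0.12, -0.17]
dp [32.4, -14.4, -1.5] turn [0.05, 0.12, -0.17]
```

View pics/w5.png

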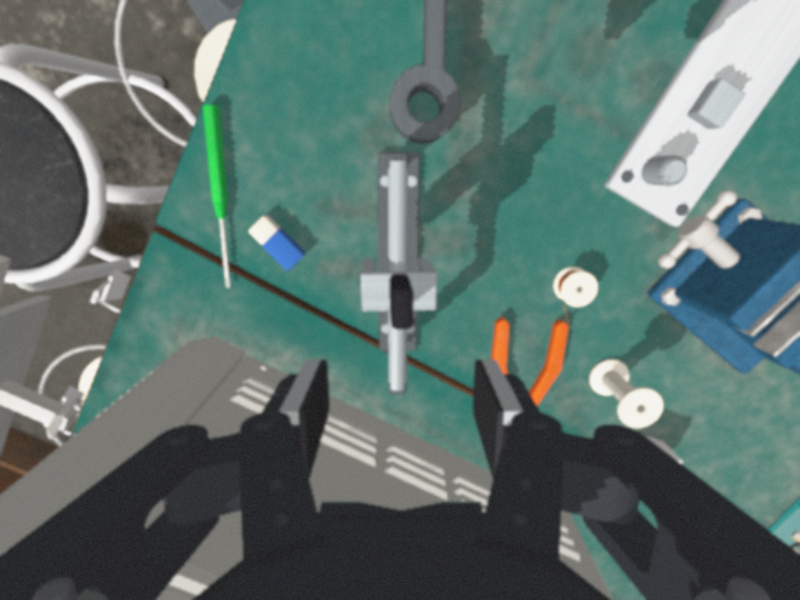

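The keeper (400,290) hangs astride the bar, level and near its middle. Now to view the lever from closer.

```bash
python3 plan.py .515 .065 .2 60.2 4
```

```text
now [ 0.5999 -0.0148  0.2068] yaw 59.5 tilt [ 0.006 -0.001] F [ 0.1  0.6 -1.1]
dp [28.4, 6.4, 1.6] turn [0.03, 0.08, -0.17]
dp [28.4, 6.5, 1.6] turn [0.03, 0.08, -0.17]
dp [28.4, 6.6, 1.6] turn [0.03, 0.08, -0.17]
dp [28.4, 6.7, 1.7] turn [0.03, 0.08, -0.17]
```

>>> move_arm --plan '[{"dp":[28.4,6.4,1.5],"turn":[0,0,-0.2],"fingers":0.4},{"dp":[28.4,6.5,1.5],"turn":[0,0,-0.2],"fingers":0.4},{"dp":[28.4,6.6,1.5],"turn":[0,0,-0.2],"fingers":0.4},{"dp":[28.4,6.7,1.5],"turn":[0,0,-0.1],"fingers":0.4},{"dp":[0,0,0],"turn":[0,0,0],"fingers":0.4}]'

```text
t: 9.4
eef_pos: [0.5094, 0.0672, 0.1965]
eef_rot: [-0.803, -3.033, 0.001]
wrist_force: [-0.2, -0.3, 0.4]
opening: 0.0512
grip_force: 0.0
```

>>> move_arm --plan '[{"dp":[0,0,0],"turn":[0,0,0],"fingers":0.4},{"dp":[0,0,0],"turn":[0,0,0],"fingers":0.4},{"dp":[0,0,0],"turn":[0,0,0],"fingers":0.4},{"dp":[0,0,0],"turn":[0,0,0],"fingers":0.4},{"dp":[0,0,0],"turn":[0,0,0],"fingers":0.4}]'

```text
t: 9.9
eef_pos: [0.5135, 0.0648, 0.1975]
eef_rot: [-0.809, -3.036, 0.0]
wrist_force: [-0.2, -0.9, -0.1]
opening: 0.0512
grip_force: 0.0
```

```bash
python3 - <<'E'
from h import *
p,d=snap("wrist","w6");cv2.imwrite("pics/w6.png",cv2.resize(p[...,::-1],(800,600)))
print(monitor.read_state()["eef_pos"])
E
```

```text
[0.51340806 0.06486332 0.19755993]
```

View pics/w6.png

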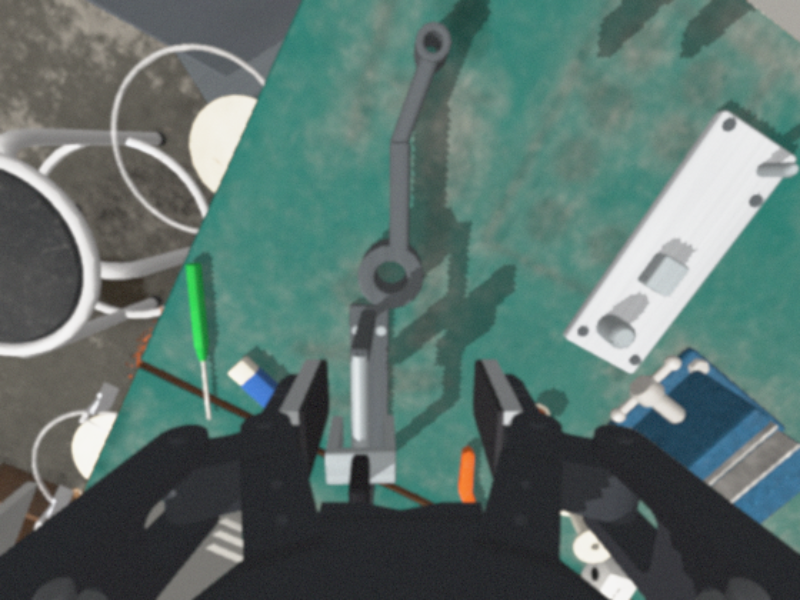

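The keeper hangs on the rail at (360,460). The lever's boss is at (390,271), the straight arm at (399,190) and the eye at (432,43). My picture allowance is used up, so I measure numerically from here.

```bash
python3 - <<'E'
from h import *
from scipy.optimize import least_squares
q=lambda l:[(a*.7,b*.7) for a,b in l]
w=world("w6",q([(390,271),(432,42)]),.036);print(w.round(4));v=w[1]-w[0]
print("yaw",np.degrees(np.arctan2(v[1],v[0]))-np.degrees(np.arctan2(151,26)),np.linalg.norm(v))
P,ok=cloud("w6");m=ok&(P[...,2]>.028)&(P[...,2]<.046)&(P[...,0]<.545)&(P[...,0]>.37)&(P[...,1]>.035)&(P[...,1]<.19)
Q=P[m];print(len(Q),np.median(Q[:,2]),Q.min(0),Q.max(0))
# model: signed distance of lever outline (boss disc, arm, oblique arm, eye disc)
def seg(p,a,b,h):
    a,b=np.array(a,float),np.array(b,float);t=np.clip(((p-a)@(b-a))/((b-a)@(b-a)),0,1);return np.hypot(*(p-a-t[:,None]*(b-a)).T)-h
def sd(p): return np.min([np.hypot(p[:,0]+6,p[:,1]+42)-24,seg(p,(0,-42),(0,45),7),seg(p,(0,45),(20,109),6.5),np.hypot(p[:,0]-20,p[:,1]-109)-11.5],0)
# match rasterised model with top mask in image space
f=np.load("w6.npz");K,T=f["K"],f["T"]
v,u=np.mgrid[:420,:560];sel=(u>230)&(u<330)&(v>5)&(v<225)
W=world("w6",np.c_[u[sel],v[sel]],.036)[:,:2]*1000;M=m[sel].astype(float)
def cost(x):
    c,s=np.cos(x[2]),np.sin(x[2]);p=(W-x[:2])@np.array([[c,-s],[s,c]])
    pr=1/(1+np.exp(np.clip(sd(p)/.8,-30,30)))*1.
    hole=(np.hypot(p[:,0]+6,p[:,1]+42)<14)|(np.hypot(p[:,0]-20,p[:,1]-109)<8)
    return np.where(hole,0,pr-M)
from scipy.optimize import minimize
for s0 in([478.5,86,1.05],[475,90,1.0]):
    r=minimize(lambda x:(cost(x)**2).sum(),s0,method="Nelder-Mead",options=dict(initial_simplex=np.array([s0]*4)+np.array([[0,0,0],[4,0,0],[0,4,0],[0,0,.05]])));print(r.x[:2].round(1),np.degrees(r.x[2]).round(2),r.fun,M.sum())
E
```

```text
[[0.5061 0.0607 0.036 ]
 [0.393  0.1568 0.036 ]]
yaw 59.41429541622935 0.14844063078927142
3561 0.03641217447906875 [0.38210073 0.03541359 0.0280006 ] [0.53316106 0.16858583 0.03942181]
[476.7  85.1] 59.62 219.80513219955665 3561.0
[476.7  85.1] 59.62 219.8051316971784 3561.0
```

```bash
python3 plan.py .476 .0865 .07 59.7 4
```

```text
now [0.5134 0.0649 0.1976] yaw 60.17 tilt [-0. -0.] F [ 0.6  0.1 -0.7]
dp [10.8, 0.0, 31.9] turn [-0.0, -0.0, 0.12]
dp [10.8, 0.0, 31.9] turn [-0.0, -0.0, 0.12]
dp [10.8, -0.0, 31.9] turn [-0.0, -0.0, 0.12]
dp [10.8, -0.0, 31.9] turn [-0.0, -0.0, 0.12]
```

>>> move_arm --plan '[{"dp":[10.8,0,32],"turn":[0,0,0.1],"fingers":0.4},{"dp":[10.8,0,32],"turn":[0,0,0.1],"fingers":0.4},{"dp":[10.8,0,32],"turn":[0,0,0.1],"fingers":0.4},{"dp":[10.8,0,32],"turn":[0,0,0.1],"fingers":0.4},{"dp":[0,0,0],"turn":[0,0,0],"fingers":0.4}]'

```text
t: 10.45
eef_pos: [0.4708, 0.087, 0.0659]
eef_rot: [-0.815, -3.025, 0.004]
wrist_force: [-1.4, -0.1, 0.3]
opening: 0.0511
grip_force: 0.0
```

>>> move_arm --plan '[{"dp":[0,0,0],"turn":[0,0,0],"fingers":0.4},{"dp":[0,0,0],"turn":[0,0,0],"fingers":0.4},{"dp":[0,0,0],"turn":[0,0,0],"fingers":0.4},{"dp":[0,0,0],"turn":[0,0,0],"fingers":0.4},{"dp":[0,0,0],"turn":[0,0,0],"fingers":0.4}]'

```text
t: 10.95
eef_pos: [0.4766, 0.0867, 0.0705]
eef_rot: [0.818, 3.031, 0.001]
wrist_force: [0.7, -0.2, 0.4]
opening: 0.0512
grip_force: 0.0
```

```bash
python3 plan.py .476 .0865 .010 59.7 1; python3 - <<'E'
from h import *
snap("wrist","w7")
P,ok=cloud("w7");m=ok&(P[...,2]>.028)&(P[...,2]<.042)
# arm ahead of grip, in tool axes relative to TCP
s=monitor.read_state();A=R.from_rotvec(s["eef_rot"]);Q=A.inv().apply(P[m]-s["eef_pos"])*1000
for a in range(-60,130,10):
    k=Q[(abs(Q[:,0]-a)<5)&(abs(Q[:,1])<45)]
    if len(k)>5:print(a,len(k),np.percentile(k[:,1],[3,50,97]).round(1))
E
```

```text
now [0.4766 0.0867 0.0705] yaw 59.79 tilt [ 0.002 -0.   ] F [ 0.7 -0.2  0.4]
dp [0.5, -0.5, 60.5] turn [0.05, 0.09, 0.09]
-60 582 [-23.3  -7.2   8.5]
-50 739 [-28.3  -8.7  13.8]
-40 496 [-29.7   3.3  15.6]
-30 784 [-26.8  -6.2  13.4]
-20 576 [-20.9  -6.1   6.2]
-10 315 [-8.  -1.6  5.4]
0 326 [-7.9 -1.2  5.3]
10 344 [-7.8 -0.9  5.3]
20 360 [-7.6 -0.9  5.8]
30 376 [-7.5 -0.9  5.7]
40 383 [-7.4 -0.9  5.6]
50 386 [-6.8 -0.9  5.6]
60 388 [-3.8  2.6  9. ]
70 402 [-0.3  6.5 12.8]
80 426 [ 3.7 10.2 16.8]
90 457 [ 7.5 13.9 20.6]
100 585 [ 9.5 17.6 28.3]
110 621 [ 8.7 20.3 29.3]
120 159 [12.8 18.9 25.4]
```

>>> move_arm --plan '[{"dp":[0,-1,20],"turn":[0,0,0],"fingers":0.4},{"dp":[0,0,20],"turn":[0,0,0],"fingers":0.4},{"dp":[0,0,14],"turn":[0,0,0],"fingers":0.4},{"dp":[0,0,6],"turn":[0,0,0],"fingers":0.4},{"dp":[0,0,0],"turn":[0,0,0],"fingers":0.4}]'

```text
t: 11.5
eef_pos: [0.4746, 0.0859, 0.0091]
eef_rot: [-0.818, -3.032, 0.001]
wrist_force: [-0.2, 0.0, -0.8]
opening: 0.0513
grip_force: 0.0
```

>>> move_arm --plan '[{"dp":[0,0,0],"turn":[0,0,0],"fingers":0.5},{"dp":[0,0,0],"turn":[0,0,0],"fingers":0.7},{"dp":[0,0,0],"turn":[0,0,0],"fingers":1},{"dp":[0,0,0],"turn":[0,0,0],"fingers":1},{"dp":[0,0,0],"turn":[0,0,0],"fingers":1}]' --force 90

```text
t: 12.0
eef_pos: [0.4759, 0.0858, 0.0107]
eef_rot: [0.818, 3.031, 0.0]
wrist_force: [-1.0, -0.0, 5.7]
opening: 0.0123
grip_force: 88.4
```

>>> move_arm --plan '[{"dp":[0,0,0],"turn":[0,0,0],"fingers":1},{"dp":[0,0,-5],"turn":[0,0,0],"fingers":1},{"dp":[0,0,-15],"turn":[0,0,0],"fingers":1},{"dp":[0,0,-25],"turn":[0,0,0],"fingers":1},{"dp":[0,0,-25],"turn":[0,0,0],"fingers":1}]'

```text
t: 12.5
eef_pos: [0.4739, 0.086, 0.0797]
eef_rot: [-0.818, -3.031, 0.001]
wrist_force: [0.6, -0.8, -5.0]
opening: 0.0122
grip_force: 87.8
```

>>> move_arm --plan '[{"dp":[0,0,-20],"turn":[0,0,0],"fingers":1},{"dp":[0,0,-10],"turn":[0,0,0],"fingers":1},{"dp":[0,0,0],"turn":[0,0,0],"fingers":1},{"dp":[0,0,0],"turn":[0,0,0],"fingers":1},{"dp":[0,0,0],"turn":[0,0,0],"fingers":1}]'

```text
t: 13.0
eef_pos: [0.4741, 0.0859, 0.1084]
eef_rot: [-0.818, -3.031, 0.001]
wrist_force: [-0.2, -0.0, -3.9]
opening: 0.0123
grip_force: 88.0
```

```bash
cat > lev.py <<'E'
from h import *
# pose of the held lever in tool axes, from the wrist depth
def lev(tag,zlo=-12,zhi=30):
    s=monitor.read_state();snap("wrist",tag);P,ok=cloud(tag);A=R.from_rotvec(s["eef_rot"])
    Q=A.inv().apply((P[ok]-s["eef_pos"]))*1000
    Q=Q[(Q[:,2]>-40)&(Q[:,2]<15)&(abs(Q[:,1])<45)&(Q[:,0]>-75)&(Q[:,0]<130)]
    for a in range(-70,130,10):
        k=Q[abs(Q[:,0]-a)<5]
        if len(k)>5:print(a,len(k),"y",np.percentile(k[:,1],[3,50,97]).round(1),"z",np.percentile(k[:,2],[10,50]).round(1))
    return s,Q
if __name__=="__main__":
    import sys;lev(sys.argv[1])
E
python3 plan.py .61 .21 .12 31.4 5; python3 lev.py w8
```

```text
now [0.4741 0.0859 0.1084] yaw 59.8 tilt [-0.003 -0.   ] F [-0.2 -0.  -3.9]
dp [-11.0, 35.1, -2.4] turn [-0.02, -0.02, 5.68]
dp [-7.5, 36.0, -2.4] turn [-0.02, -0.02, 5.68]
dp [-3.9, 36.6, -2.4] turn [-0.02, -0.02, 5.68]
dp [-0.2, 36.8, -2.4] turn [-0.02, -0.02, 5.68]
dp [3.4, 36.7, -2.3] turn [-0.02, -0.02, 5.68]
-60 35 y [-9.5 -5.5 -2. ] z [-1.4  0.8]
-50 64 y [-10.5  -2.6   1.9] z [-4.4 -1.3]
-30 534 y [-8.5  2.1  9.9] z [-26.7 -26. ]
-20 642 y [-7.9  0.3  8.2] z [-26.7 -26. ]
-10 701 y [-7.   0.3  8. ] z [-38.1 -26.3]
0 836 y [-7.   0.7  7.9] z [-38.3 -26.5]
10 2494 y [-17.9   0.3  18.8] z [-37.1 -25.9]
20 713 y [-5.9  0.7  7. ] z [-26.8 -26. ]
30 776 y [-6.   0.7  6.9] z [-26.8 -26. ]
40 820 y [-5.9  0.2  6.9] z [-26.9 -26. ]
50 859 y [-5.7  0.6  7. ] z [-26.3 -24.6]
60 840 y [-2.5  3.8 10.4] z [-25. -24.]
70 929 y [ 1.3  7.7 14.3] z [-24.9 -24. ]
80 971 y [ 5.1 11.4 18. ] z [-25.  -24.1]
90 1059 y [ 8.7 15.2 21.8] z [-25. -24.]
100 1666 y [10.2 17.3 29.3] z [-26.8 -25.6]
110 1501 y [ 9.4 23.6 30.5] z [-26.6 -17.9]
```

```bash
python3 - <<'E'
from lev import *
import io,contextlib
with contextlib.redirect_stdout(io.StringIO()): s,Q=lev("w9")
E=Q[(Q[:,2]<-22)&(Q[:,2]>-30)&(Q[:,0]>85)]
c=np.array([109.,20])
for x0 in [109,107,111]:
  for _ in range(1):pass
r=np.hypot
# search centre: ring points between hole r=6 and outer 11.5
best=max(((((r(E[:,0]-a,E[:,1]-b)<11.5).sum()-3*(r(E[:,0]-a,E[:,1]-b)<5.5).sum()),a,b) for a in np.arange(103,116,.25) for b in np.arange(14,26,.25)))
print(best,E[:,0].max(),np.percentile(E[:,0],99.5))
S=Q[(Q[:,2]<-22)&(Q[:,2]>-30)&(Q[:,0]>18)&(Q[:,0]<46)]
A=[(S[abs(S[:,0]-a)<2][:,1].min()+S[abs(S[:,0]-a)<2][:,1].max())/2 for a in(20,25,30,35,40,44)];print(np.round(A,2))
E
```

```text
(np.int64(1873), np.float64(107.0), np.float64(20.25)) 111.55534367382103 110.59651894701912
[0.66 0.46 0.44 0.41 0.42 0.65]
```

```bash
python3 - <<'E'
from h import *
f=np.load("w7.npz");T=f["T"]
# tool frame at w7: eef (0.4766,0.0867,0.0705), yaw 59.79
k=np.radians(59.79);tx=np.array([-np.sin(k),np.cos(k)]);ty=np.array([np.cos(k),np.sin(k)])
P,ok=cloud("w7");m=ok&(P[...,2]>.031)&(P[...,2]<.042)&(P[...,0]<.56)
D=(P[m][:,:2]-[.4766,.0867])*1000;X=np.c_[D@tx,D@ty]
h=np.hypot
def ring(x0,y0,ro,ri,sp=6):
    E=X
    return max(((h(E[:,0]-a,E[:,1]-b)<ro).sum()*1-2*(h(E[:,0]-a,E[:,1]-b)<ri).sum()-1.0*((h(E[:,0]-a,E[:,1]-b)>ro)&(h(E[:,0]-a,E[:,1]-b)<ro+4)).sum(),a,b) for a in np.arange(x0-sp,x0+sp,.25) for b in np.arange(y0-sp,y0+sp,.25))
print("eye",ring(107,19,11.5,5.5),"boss",ring(-44,-7,24,12))
for n,x0,y0,R0 in(("eye",107,19,11.5),("boss",-44,-7,24)):
    E=X[h(X[:,0]-x0,X[:,1]-y0)<R0+6];print(n,np.percentile(E,[1,99],axis=0).round(1).tolist())
v,u=np.where(m);print(v.min())
E
```

```text
eye (np.float64(1046.0), np.float64(107.25), np.float64(19.0)) boss (np.float64(2672.0), np.float64(-42.0), np.float64(-7.5))
eye [[90.5, 8.5], [117.9, 29.5]]
boss [[-64.6, -29.7], [-15.7, 14.8]]
26
```

```bash
python3 plan.py .618 .2266 .12 31.35 6
```

```text
now [0.4743 0.0859 0.1085] yaw 59.8 tilt [-0.002 -0.   ] F [-0.6  0.4 -4.5]
dp [-8.9, 32.3, -2.0] turn [-0.02, -0.02, 4.74]
dp [-6.2, 32.9, -2.0] turn [-0.02, -0.02, 4.74]
dp [-3.5, 33.3, -1.9] turn [-0.02, -0.02, 4.74]
dp [-0.7, 33.5, -1.9] turn [-0.02, -0.02, 4.74]
dp [2.1, 33.5, -1.9] turn [-0.02, -0.02, 4.74]
dp [4.8, 33.2, -1.9] turn [-0.02, -0.02, 4.74]
```

>>> move_arm --plan '[{"dp":[-8.9,32.3,-2],"turn":[0,0,4.74],"fingers":1},{"dp":[-6.2,32.9,-2],"turn":[0,0,4.74],"fingers":1},{"dp":[-3.5,33.3,-2],"turn":[0,0,4.74],"fingers":1},{"dp":[-0.7,33.5,-2],"turn":[0,0,4.74],"fingers":1},{"dp":[2.1,33.5,-2],"turn":[0,0,4.74],"fingers":1}]'

```text
t: 13.6
eef_pos: [0.5953, 0.204, 0.1186]
eef_rot: [-1.428, -2.797, 0.002]
wrist_force: [-0.2, 0.3, -3.6]
opening: 0.0121
grip_force: 88.5
```

>>> move_arm --plan '[{"dp":[4.8,33.2,-2],"turn":[0,0,4.74],"fingers":1},{"dp":[0,0,0],"turn":[0,0,0],"fingers":1},{"dp":[0,0,0],"turn":[0,0,0],"fingers":1},{"dp":[0,0,0],"turn":[0,0,0],"fingers":1},{"dp":[0,0,0],"turn":[0,0,0],"fingers":1}]'

```text
t: 14.1
eef_pos: [0.618, 0.2257, 0.1214]
eef_rot: [-1.538, -2.738, 0.002]
wrist_force: [-0.2, -0.1, -4.5]
opening: 0.0129
grip_force: 89.2
```

```bash
python3 plan.py .618 .2266 .08 31.35 2; python3 lev.py w10
```

```text
now [0.618  0.2257 0.1214] yaw 31.34 tilt [-0.001 -0.   ] F [-0.2 -0.1 -4.5]
dp [0.4, 0.3, 20.7] turn [-0.04, -0.01, -0.01]
dp [0.4, 0.3, 20.7] turn [-0.04, -0.01, -0.01]
-60 22 y [-8.9 -6.1 -2. ] z [-0.3  0.7]
-50 79 y [-10.6  -3.2   1.9] z [-4.  -1.3]
-30 528 y [-8.6  2.1  9.7] z [-26.8 -26.1]
-20 631 y [-8.   0.2  8.1] z [-26.8 -25.9]
-10 693 y [-7.   0.2  7.9] z [-38.  -26.2]
0 840 y [-7.   0.6  7.8] z [-38.4 -26.4]
10 2483 y [-17.9   0.2  18.7] z [-37.1 -26. ]
20 714 y [-5.8  0.6  7. ] z [-26.8 -26. ]
30 776 y [-6.1  0.6  6.9] z [-26.9 -25.9]
40 819 y [-5.9  0.2  6.7] z [-26.9 -26. ]
50 857 y [-5.8  0.6  6.9] z [-26.3 -24.6]
60 844 y [-2.6  3.7 10.3] z [-24.9 -23.9]
70 897 y [ 1.   7.5 14.1] z [-24.9 -24. ]
80 979 y [ 4.7 11.2 17.8] z [-24.9 -23.9]
90 1065 y [ 8.6 15.1 21.8] z [-25. -24.]
100 1652 y [10.2 17.4 29.2] z [-26.8 -25.5]
110 1522 y [ 9.4 23.5 30.5] z [-26.6 -18.2]
```

>>> move_arm --plan '[{"dp":[0.4,0.3,10],"turn":[0,0,0],"fingers":1},{"dp":[0.4,0.3,14],"turn":[0,0,0],"fingers":1},{"dp":[0,0,11],"turn":[0,0,0],"fingers":1},{"dp":[0,0,6],"turn":[0,0,0],"fingers":1},{"dp":[0,0,0],"turn":[0,0,0],"fingers":1}]'

```text
t: 14.65
eef_pos: [0.6177, 0.2272, 0.0786]
eef_rot: [-1.537, -2.737, 0.004]
wrist_force: [-0.5, -0.4, -4.3]
opening: 0.0123
grip_force: 89.2
```

>>> move_arm --plan '[{"dp":[0,0,0],"turn":[0,0,0],"fingers":1},{"dp":[0,0,0],"turn":[0,0,0],"fingers":1},{"dp":[0,0,0],"turn":[0,0,0],"fingers":1},{"dp":[0,0,0],"turn":[0,0,0],"fingers":1},{"dp":[0,0,0],"turn":[0,0,0],"fingers":1}]'

```text
t: 15.15
eef_pos: [0.6192, 0.2276, 0.0811]
eef_rot: [1.538, 2.739, 0.001]
wrist_force: [-0.5, -0.4, -5.0]
opening: 0.0128
grip_force: 89.2
```

```bash
python3 plan.py .618 .2266 .08 31.35 1; python3 - <<'E'
from h import *
snap("scene","c1");snap("side","d1");snap("wrist","w11")
for nm in("c1","d1"):
    P,ok=cloud(nm);m=ok&(P[...,2]>.094)&(P[...,2]<.116)&(P[...,0]>.53)&(P[...,0]<.70)&(P[...,1]>.14)&(P[...,1]<.36)
    # lever/fixture frame of the estimated fixture
    k=np.radians(31.35);X=(P[m][:,:2]-[.619,.226])*1000@np.array([[np.cos(k),-np.sin(k)],[np.sin(k),np.cos(k)]])
    print(nm,len(X),"z",np.median(P[m][:,2]) if len(X) else 0)
    for a in range(-70,125,10):
        q=X[(abs(X[:,1]-a)<5)&(abs(X[:,0])<40)]
        if len(q)>3:print(a,len(q),np.percentile(q[:,0],[5,50,95]).round(1))
    if len(X):print("y range",np.percentile(X[:,1],[0,1,99,100]).round(1))
# fixture post/pin seen earlier by scene/side at start
for nm in("scene","side"):
    P,ok=cloud(nm);X=(P[...,:2]-[.619,.226])*1000@np.array([[np.cos(k),-np.sin(k)],[np.sin(k),np.cos(k)]])
    for n,c in(("post",(-6,-42)),("pin",(20,109))):
        m=ok&(P[...,2]>.034)&(P[...,2]<.043)&(np.hypot(X[...,0]-c[0],X[...,1]-c[1])<18);print(nm,n,m.sum(),X[m].mean(0).round(1) if m.any() else"")
E
```

```text
now [0.6192 0.2276 0.0811] yaw 31.36 tilt [0.001 0.   ] F [-0.5 -0.4 -5. ]
dp [-0.2, -1.6, 1.1] turn [0.04, 0.01, 0.01]
c1 311 z 0.10662649967641302
-60 51 [-19.5  -4.1   9.9]
-50 39 [-25.6   4.3  16.6]
-40 34 [-27.3 -16.6  17.9]
-30 51 [-23.   -6.3  13.9]
-20 27 [-16.4  -1.4   7.5]
-10 38 [-13.7   1.   14. ]
0 26 [-16.4   0.   20.1]
10 11 [-5.1 -0.7 11.9]
20 4 [-3.5 -1.9 -0.1]
100 10 [23.8 26.5 30.6]
110 10 [22.6 27.9 30.8]
120 7 [19.  22.  23.8]
y range [-65.3 -64.7 116.7 121.9]
d1 369 z 0.10486097525641092
-60 40 [-20.   -7.2   5.1]
-50 39 [-28.3 -15.    1.5]
-40 11 [-27.7 -23.  -19.4]
-20 4 [-13.3 -11.9  -8.6]
0 5 [-14.    4.5   6.3]
10 59 [-18.7  -2.2  12. ]
20 32 [-7.3 -2.8  5.8]
30 28 [-6.6 -1.5  5.4]
40 29 [-7.  -2.5  5.9]
50 29 [-7.5 -2.8  5.3]
60 27 [-3.3 -0.1  7.6]
70 28 [ 0.8  5.2 12.2]
80 29 [ 3.4  8.3 15.7]
90 9 [ 7.3  9.4 16.3]
y range [-64.7 -64.   87.2  89.1]
scene post 35 [ -6.7 -42.7]
scene pin 9 [ 19.9 107.3]
side post 37 [ -8.5 -42. ]
side pin 0
```

Both bench cameras and the arm reading agree: shift about −1.7 mm in tool y and −0.8 mm in tool x.

>>> move_arm --plan '[{"dp":[-0.4,-0.9,0],"turn":[0,0,0],"fingers":1},{"dp":[-0.4,-0.8,0],"turn":[0,0,0],"fingers":1},{"dp":[0,0,0],"turn":[0,0,0],"fingers":1},{"dp":[0,0,0],"turn":[0,0,0],"fingers":1},{"dp":[0,0,0],"turn":[0,0,0],"fingers":1}]'

```text
t: 15.8
eef_pos: [0.618, 0.226, 0.0807]
eef_rot: [1.538, 2.739, 0.0]
wrist_force: [0.9, -0.5, -4.1]
opening: 0.0122
grip_force: 89.2
```

>>> move_arm --plan '[{"dp":[0,0,0],"turn":[0,0,0],"fingers":1},{"dp":[0,0,0],"turn":[0,0,0],"fingers":1},{"dp":[0,0,0],"turn":[0,0,0],"fingers":1},{"dp":[0,0,0],"turn":[0,0,0],"fingers":1},{"dp":[0,0,0],"turn":[0,0,0],"fingers":1}]'

```text
t: 16.3
eef_pos: [0.618, 0.226, 0.0807]
eef_rot: [1.538, 2.739, 0.0]
wrist_force: [0.4, -0.1, -3.4]
opening: 0.0123
grip_force: 89.2
```

```bash
python3 plan.py .618 .2266 .08 31.35 1; python3 - <<'E'
from h import *
# plate edges vs lever in the wrist view, fixture frame; and keeper still on the rail (scene/side)
snap("wrist","w12");P,ok=cloud("w12");k=np.radians(31.35)
rot=np.array([[np.cos(k),-np.sin(k)],[np.sin(k),np.cos(k)]])
for nm,zl,zh in(("plate",.008,.016),("lever",.098,.112)):
    m=ok&(P[...,2]>zl)&(P[...,2]<zh);X=(P[m][:,:2]-[.619,.226])*1000@rot
    for a in(25,35,45,70,80,90,100):
        q=X[(abs(X[:,1]-a)<4)&(abs(X[:,0])<60)]
        if len(q)>3:print(nm,a,np.percentile(q[:,0],[1,99]).round(1))
w1,_=0,0
P,ok=cloud("w1");m=ok&(P[...,2]>.008)&(P[...,2]<.016);X=(P[m][:,:2]-[.619,.226])*1000@rot
for a in(35,45,70,80,90):print("w1 plate",a,np.percentile(X[(abs(X[:,1]-a)<4)&(abs(X[:,0])<60)][:,0],[1,99]).round(1))
snap("side","d2");P,ok=cloud("d2");m=ok&(P[...,2]>.1)&(P[...,2]<.14)&(np.hypot(P[...,0]-.597,P[...,1]+.0145)<.03)
print("keeper",m.sum(),P[m].mean(0).round(3),P[m][:,2].max().round(3))
E
```

```text
now [0.618  0.226  0.0807] yaw 31.36 tilt [ 0. -0.] F [ 0.4 -0.1 -3.4]
dp [0.6, 0.3, 0.7] turn [0.0, 0.0, 0.01]
plate 25 [-29.3  37. ]
plate 35 [-29.9  37.3]
plate 45 [-29.3  37.4]
plate 70 [-29.8  36.8]
plate 80 [-29.4  37. ]
plate 90 [-29.6  36.9]
plate 100 [-29.5  37.2]
lever 25 [-7.4  6.5]
lever 35 [-7.3  6.4]
lever 45 [-7.1  6.2]
lever 70 [-0.3 13.6]
lever 80 [ 3.4 17.2]
lever 90 [ 7.1 21.1]
lever 100 [ 9.6 28.8]
w1 plate 35 [-29.9  37.7]
w1 plate 45 [-29.4  37.5]
w1 plate 70 [-29.5  37. ]
w1 plate 80 [-29.  37.]
w1 plate 90 [-29.8  36.7]<stdin>:14: RuntimeWarning: Mean of empty slice.
  ret = um.true_divide(
Traceback (most recent call last):
ValueError: zero-size array to reduction operation maximum which has no identity
```

```bash
python3 -c "
from rig import bot
print(bot.close_job())"
```

```text
the job is handed in; nothing more can be done
None
```

The keeper is hung over the rail's bar, and the lever is held level and still about 3 cm above the fixture, bore over the post and eye over the pin to within about 2 mm by measurement. The job was handed in at about 16 s. The last view of the keeper hanging was just before I picked up the lever, because the final check couldn't see it.

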